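# Open the extraction gate fully and start the extractor

## Task

Push the red-tabbed lever of the dust-extraction gate from closed (white dot), past the half-open notch (yellow dot), right to its fully open stop (green dot), and only then press the green start button fully down and let it spring back. Only push with fingertips or the outside of the fingers: do not pinch the tab or pick anything up. Leave the blue-tabbed gate closed, the red stop button unpressed and everything else on the bench where it is.

Things in the scene. Friction and masses are not known exactly. Their poses are not given: they have to be found in the camera images.
- red_gate: dust-extraction gate with the red tab (the one to open): fixed grey metal housing 150 mm along its x, 170 mm along its y, top 60 mm above the bench; origin at the centre of its underside, x points from the lever side to the 56 mm pipe stub (which reaches 130 mm from the origin). On top, beside the lever's arc, three dots: white = closed, yellow = half open, green = fully open. The lever turns about a vertical axis and reaches from its pivot towards the housing's -x side.
- red_pivot (a point): pivot axis of the red lever, at the height of the housing's top (60 mm above the bench); 50 mm from the housing's origin along its +x
- red_tab (a point): centre of the red upright tab on the lever's end, 90 mm above the bench, 100 mm from the pivot axis. The tab is 28 mm radially, 14 mm thick along its path, and stands from 68 mm to 108-111 mm above the bench; the steel lever arm under it is 16 mm wide, its top 70 mm above the bench (74-77 mm at the pivot boss, radius 13 mm). x, y, z axes as the housing's when closed, turning with the lever.
- red_lever (a joint): angle of the red lever: 0 closed, 0.6 half-open notch, 1.2 fully open; grows anticlockwise seen from above (tab goes from the housing's +y to its -y side). Stops at -0.02 and 1.22. Light friction (1 N at the tab) holds it where left; a spring ball at the half-open notch resists with 6 to 9 N at the tab on the way in (about 0.36 to 0.48) and out (0.6 to 0.72). From 0.84 on it is free but must be pushed to the stop.
- blue_gate: dust-extraction gate with the blue tab (must be left alone): fixed grey metal housing 150 mm along its x, 170 mm along its y, top 60 mm above the bench; origin at the centre of its underside, x points from the lever side to the 56 mm pipe stub (which reaches 130 mm from the origin). On top, beside the lever's arc, three dots: white = closed, yellow = half open, green = fully open. The lever turns about a vertical axis and reaches from its pivot towards the housing's -x side.
- blue_pivot (a point): pivot axis of the blue lever, at the height of the housing's top (60 mm above the bench); 50 mm from the housing's origin along its +x
- blue_tab (a point): centre of the blue upright tab on the lever's end, 90 mm above the bench, 100 mm from the pivot axis. The tab is 28 mm radially, 14 mm thick along its path, and stands from 68 mm to 108-111 mm above the bench; the steel lever arm under it is 16 mm wide, its top 70 mm above the bench (74-77 mm at the pivot boss, radius 13 mm). x, y, z axes as the housing's when closed, turning with the lever.
- blue_lever (a joint): angle of the blue lever: 0 closed, 0.6 half-open notch, 1.2 fully open; grows anticlockwise seen from above (tab goes from the housing's +y to its -y side). Stops at -0.02 and 1.22. Light friction (1 N at the tab) holds it where left; a spring ball at the half-open notch resists with 6 to 9 N at the tab on the way in (about 0.36 to 0.48) and out (0.6 to 0.72). From 0.84 on it is free but must be pushed to the stop.
- red_closed (a point): fixed point on the red gate: where the tab's centre is when closed
- red_open (a point): fixed point on the red gate: where the tab's centre is when fully open (by the green dot)
- red_tab_push: the half of the red tab (7 mm thick) that looks back towards the closed end: the face to push; origin at the foot of this half, 68 mm above the bench
- red_tab_lead: the other half of the red tab (7 mm thick), looking towards the open end; origin at its foot
- switch_box: fixed grey switch box with a yellow face, 135 mm along its x, 75 mm along its y, 50 mm tall, carrying the green start button (33 mm from the centre along +x, the far one from the robot) and the red stop button (33 mm along -x); origin at the centre of its underside
- start_top (a point): centre of the top of the green start button's 28 mm cap, which moves with the cap
- start (a joint): travel of the green start button: 0 = up, 0.006 = fully down (takes 5 N); springs back
- stop_top (a point): centre of the top of the red stop button's 28 mm cap, which moves with the cap
- stop (a joint): travel of the red stop button: 0 = up, 0.006 = fully down (takes 5 N); springs back
- glue: white glue bottle, 60 mm across, 150 mm tall; loose bystander, origin at the centre of its body's underside. Leave it where it is.
- mug: blue mug, 80 mm across, 90 mm tall; loose bystander, origin at the centre of its body's underside. Leave it where it is.
- punch_block: wooden block with ten steel number punches standing in it, 60 x 110 mm, 69 mm tall; loose bystander, origin at the centre of its body's underside. Leave it where it is.
- tape: yellow tape measure standing on edge, 75 x 36 mm, 62 mm tall; loose bystander, origin at the centre of its body's underside. Leave it where it is.
- square: try square lying flat: dark stock 22 x 110 mm, 18 mm high, steel blade reaching 160 mm along its x; loose bystander, origin at the centre of its stock's underside. Leave it where it is.
- offcut: timber offcut 75 x 55 mm, 40 mm high; loose bystander, origin at the centre of its body's underside. Leave it where it is.
- pencil: red flat carpenter's pencil lying down, 150 x 13 mm, 8 mm high; loose bystander, origin at the centre of its body's underside. Leave it where it is.

How it is judged:
On the way, in this order (a step that is already met when the one before it is completed fails the run):
1. the red lever is at its fully open stop (value of joint red_lever above 1.12 rad), for 0.2 s.
2. the green start button is pressed down (value of joint start above 0.004 m), for 0.05 s.
At the end, for the whole second after the job is handed in: The red lever rests at its fully open stop (angle above 1.12 of 1.2 rad), the start button was pressed at least 4 of its 6 mm after that and is up again, the stop button is up, the blue lever is still closed (below 0.15 rad) and every loose thing is within 20 mm of where it stood (value of joint red_lever above 1.12 rad and velocity of joint red_lever between -0.05 and 0.05 rad/s and value of joint each of start, stop below 0.0015 m and value of joint blue_lever below 0.15 rad and distance of each of glue, mug, punch_block, tape, square, offcut, pencil from where it was at the start of the episode below 0.02 m); the robot touches nothing.
It fails at once if start pressed before the red lever was fully open (value of joint start above 0.003 m and value of joint red_lever below 1.12 rad).
It fails at once if stop button pressed (value of joint stop above 0.003 m).
It fails at once if blue lever moved out of its closed notch (value of joint blue_lever above 0.2 rad).
It fails at once if the red tab pinched between the fingers (both of its faces pressed at once) (contact force between the fingers and red_tab_push above 3 N and contact force between the fingers and red_tab_lead above 3 N).
It fails at once if a loose bystander pushed aside, lifted or carried (distance of any of glue, mug, punch_block, tape, square, offcut, pencil from where it was at the start of the episode above 0.02 m).
It also fails if it takes over 46 s, if anything falls off the work surface, if the arm or the gripper's body presses on something with over 40 N, if the wrist force passes 120 N, or if a joint passes its speed limit or range.

## Robot

A 6-joint arm with a two-finger parallel gripper is mounted at the origin on the work surface. World frame = base frame: x ahead of the robot, y to its left, z up, the work surface at z = 0. Lengths are in m, angles in rad, forces in N, time in s.
With the tool pointing down it reaches from about 0.225 to 0.875 m from the base axis. Payload 3.4 kg.
Tool frame: the origin (TCP) lies at the very end of the fingers, on their centre line; the grasp point (between the pads) lies 19 mm behind it (grip_depth is the distance from the TCP to the grasp point, in m); x points along the fingers, z is the direction in which the jaws open and shut, and the axes are right-handed (so a half turn about x gives the same grasp; the last joint's range is limited). The gripper opens to 85 mm and grips with 20 to 120 N. Pads are 22 mm wide; open, the fingers measure 114 mm over their backs; the gripper's body (76 mm by 85 mm) begins 54 mm behind the grasp point. The pads swing forward as they close: fully open they stand 13 mm farther back than shut.
Start: joints at [-1.471, 0.276, 1.505, -0, 1.361, -0.121], TCP at [0.126, -0.561, 0.205] pointing down, gripper open.
Joint ranges: [-2.89, 2.89], [-0.75, 2.08], [0.22, 2.7], [-1.18, 4.32], [0.11, 2.71], [-2.7, 2.7]. Speed limits (rad/s): [2.57, 2.57, 3.14, 3.14, 3.14, 3.14].

## Interface

Orientations are given as a unit quaternion [w, x, y, z].
In Python, from rig import get_state, get_image, sign_off, grip_depth gives the robot as it stands. The module is installed in compiled form; this text tells all that it offers.
- The arm moves only by the tool arm_command, never from a script. Its argument "series" is a list of rows, each an object with "dp": the shift along the tool's x, y, z scaled (see below), a list of three; "angular": the turn, a rotation vector about the tool's x, y, z scaled (see below), a list of three; "gripper": the finger opening in mm, from 0 to 85.4. A call has exactly 8 rows; each row shifts and turns the pose as measured when the row begins, along the tool's axes as they then stand; what a row does not reach is not made up. The controller multiplies each number of a shift by 0.12 m and each number of a turn by 90 degrees. A row lasts 1/8 s, in which the tool goes at most 62.5 mm and 10.7 degrees, less where a joint would pass 70% of its speed; a pose out of reach is approached as far as the arm can. A call with a number of a shift or a turn outside -1 to 1 is refused whole. A call with a gripper value outside its range is refused whole. The fingers move at their own pace and stop on an object; "grip_force" is the grip in N (left out, the last holds). Time passes only in rows, so rows that do not move let the fingers close, or fill a call up. It gives the time, the measured TCP pose, the force and the opening at its end, in the units of the state.
- get_state(): the state, without advancing time (a new reading comes with each control period).
- get_image(name): name is "side" or "top" or "wrist"; returns a dict with "image" (420x560x3 uint8, blue, green, red), "depth" (420x560 float32, m along the optical axis (not along the pixel's ray), 0 where there is no reading), "mtx" (3x3 intrinsics, pixels), "k1" (the pictures are not rectified: a ray, as slopes to the right and down, at radius r is drawn at 1 + k1 r^2 times it, then the intrinsics apply), "view" (4x4, takes a point from world to camera coordinates); the wrist camera has in their place "mount" (4x4, takes a point from camera to tool coordinates, whose origin is the TCP and whose axes are the tool frame's). Camera axes: x right, y up, looking along -z (the intrinsics and any distortion apply to the point x, -y, -z); pixel columns grow to the right and rows downward; lengths in m; the calibration is good to about 2 mm. A picture is of the moment at which its call begins: read the wrist's pose just before it.
- sign_off(): hands the job in, once; it reports no verdict.
The state is a dict: "clock": time; "qpos": joint angles; "qd": joint speeds; "effort": joint torques, N m; "position": TCP position; "ee_rot": TCP orientation; "contact_force": force on the tool from outside, world axes, zero at the start; "moment": the same for the moment, N m; "width": finger opening in m.
Only numpy, scipy, OpenCV 4.12 (cv2) and the standard library are available. Lean on these libraries where they do the work, as an engineer would, in place of code of your own. Each camera call takes 0.05 s, during which the arm holds its last target. There are 200 camera calls.

## Working session

There is one attempt and no reset: what is moved stays moved. The work goes in short steps, Python scripts to look and compute and a tool call to move; the robot and the scene stay as the last step left them, time stands still between calls to the robot, and variables do not carry over. Pictures are saved under pics/ and viewed, about 8 in all and at most 12, crops included, and the job is handed in when it is done.

Besides the shell and the picture viewer there is one more tool, called by a JSON object that holds its "op" and its "data", one argument or row to a line. arm_command: Moves the arm, as the interface text tells. Its arguments: {"type":"object","properties":{"series":{"type":"array","items":{"type":"object","properties":{"dp":{"type":"array","items":{"type":"number"}},"angular":{"type":"array","items":{"type":"number"}},"gripper":{"type":"number"}}}},"grip_force":{"type":"number"}},"required":["series"]}

```bash
mkdir -p pics; cat > h.py <<'E'
import numpy as np, cv2
from rig import get_state, get_image, grip_depth
def cloud(c):
    d=c["depth"]; K=c["mtx"]; h,w=d.shape
    u,v=np.meshgrid(np.arange(w),np.arange(h))
    p=np.stack([u,v],-1).reshape(-1,1,2).astype(float)
    xd=np.stack([(u-K[0,2])/K[0,0],(v-K[1,2])/K[1,1]],-1)
    x=xd.copy()
    for _ in range(20): x=xd/(1+c["k1"]*(x**2).sum(-1,keepdims=True))
    P=np.stack([x[...,0]*d,-x[...,1]*d,-d,np.ones_like(d)],-1)
    return (P@np.linalg.inv(c["view"]).T)[...,:3]
E
python3 - <<'E'
from h import *
for n in("top","side"):
    c=get_image(n); cv2.imwrite(f"pics/{n}0.png",c["image"]); np.savez(f"{n}0.npz",**c)
s=get_state();print(s)
E
```

```text
{'clock': 0.1, 'qpos': array([-1.47097771e+00,  2.76512831e-01,  1.50600196e+00,  1.55438023e-06,
        1.36069722e+00, -1.20964886e-01]), 'qd': array([-0.00098274, -0.00223048, -0.00208255, -0.00018195, -0.00050807,
        0.00095762]), 'effort': array([ 9.38906851e-04, -4.17700624e+01, -2.46405083e+01, -1.64099533e-04,
        5.71877565e-03,  2.63351325e-05]), 'position': array([ 0.12588534, -0.56052661,  0.20393886]), 'ee_rot': array([ 0.55163994,  0.44228209,  0.55244025, -0.44146314]), 'contact_force': array([ 0.35192839, -0.4586435 ,  0.44352598]), 'moment': array([ 0.03224881, -0.00480251,  0.02326743]), 'width': 0.08540194718831864}
```

View pics/top0.png

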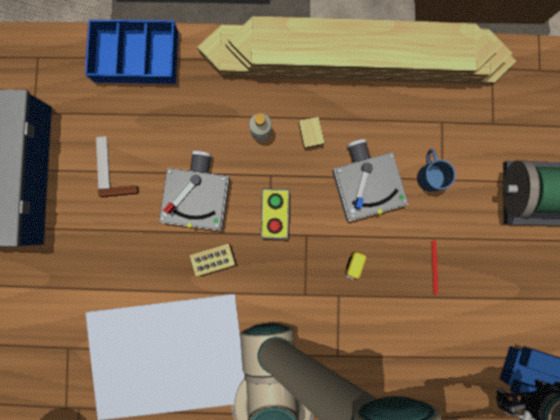

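View pics/side0.png

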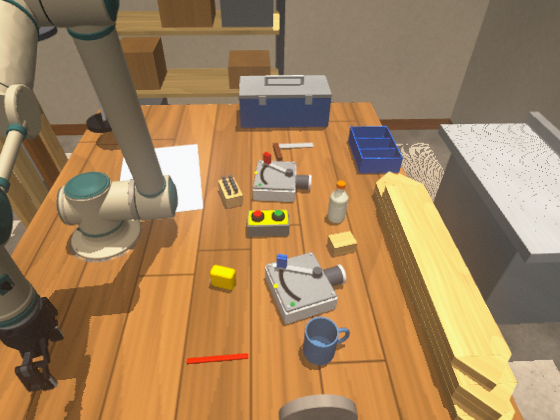

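The top view shows the red gate at about (195,200), with its tab at (168,209), pivot at (196,181), green dot at (216,220) and green button at (275,202). The stop button is at (275,226), the punch block at (212,260) and the blue gate at (370,187). The side view agrees. Next I'll measure.

```bash
python3 - <<'E'
from h import *
def seg(n,boxes):
    c=dict(np.load(f"{n}0.npz")); P=cloud(c); hsv=cv2.cvtColor(c["image"],cv2.COLOR_BGR2HSV).astype(int)
    H,S,V=hsv[...,0],hsv[...,1],hsv[...,2]
    for name,(u0,u1,v0,v1),col,zl,zh in boxes:
        m=np.zeros(H.shape,bool); m[v0:v1,u0:u1]=1
        if col=='r': m&=((H<8)|(H>172))&(S>150)
        if col=='g': m&=(H>40)&(H<85)&(S>100)
        if col=='gd': m&=(H>40)&(H<85)&(S>50)
        if col=='y': m&=(H>22)&(H<35)&(S>120)
        if col=='d': m&=V<50
        m&=(P[...,2]>zl)&(P[...,2]<zh); q=P[m]
        if len(q)==0: print(n,name,'none');continue
        print(n,name,len(q),'mean',q.mean(0).round(4),'med',np.median(q,0).round(4),'min',q.min(0).round(3),'max',q.max(0).round(3))
        if name in('gate','box','punch','tab'):
            print('   rect',cv2.minAreaRect((q[q[:,2]>zh-(zh-zl)/2][:,:2]*1000).astype(np.float32)))
seg('top',[('tab',(155,180,195,220),'r',.08,.12),('start',(262,290,188,214),'g',.03,.09),('stop',(262,290,214,240),'r',.03,.09),
 ('gate',(155,235,160,235),'',.045,.065),('boss',(185,207,172,190),'',.066,.085),('lever',(170,200,178,215),'',.064,.085),('greendot',(205,225,210,230),'gd',.04,.08),('yel',(180,198,218,232),'y',.04,.08),
 ('box',(255,295,184,245),'',.035,.06),('punch',(185,240,240,280),'',.03,.12),('glue',(245,275,105,150),'',.02,.2),('square',(90,140,130,200),'',.008,.05)])
seg('side',[('tab',(255,280,148,170),'r',.06,.12),('start',(268,290,205,225),'g',.03,.09),('stop',(245,268,205,225),'r',.03,.09)])
s=get_state(); from scipy.spatial.transform import Rotation as R
print(R.from_quat(s["ee_rot"],scalar_first=True).as_matrix().round(3))
E
```

```text
top tab 54 mean [0.5286 0.283  0.1043] med [0.5279 0.2829 0.1068] min [0.52  0.274 0.082] max [0.538 0.294 0.113]
   rect ((529.1576538085938, 283.9001770019531), (11.839960098266602, 22.836580276489258), 54.868831634521484)
top start 99 mean [0.5566 0.0082 0.069 ] med [0.5558 0.0082 0.07  ] min [ 0.542 -0.005  0.055] max [0.572 0.022 0.076]
top stop 90 mean [0.4906 0.0083 0.0703] med [0.4912 0.009  0.0709] min [ 0.478 -0.004  0.057] max [0.505 0.023 0.076]
top gate 3191 mean [0.56   0.2235 0.0583] med [0.5594 0.2192 0.059 ] min [0.475 0.137 0.045] max [0.664 0.32  0.065]
   rect ((571.4381103515625, 227.61221313476562), (165.5213623046875, 182.19509887695312), 83.70006561279297)
top boss 125 mean [0.6009 0.2275 0.0737] med [0.6012 0.2277 0.0739] min [0.581 0.193 0.066] max [0.623 0.25  0.081]
top lever 275 mean [0.5726 0.2469 0.0703] med [0.5735 0.2459 0.0697] min [0.514 0.211 0.064] max [0.611 0.289 0.082]
top greendot 22 mean [0.5009 0.167  0.0603] med [0.5011 0.1669 0.0609] min [0.496 0.162 0.054] max [0.507 0.173 0.064]
top yel 14 mean [0.4862 0.2373 0.0608] med [0.486  0.2371 0
[... 502 characters left out ...]
in [0.727 0.024 0.021] max [0.787 0.083 0.156]
top square 517 mean [0.594  0.4641 0.0149] med [0.5835 0.4772 0.0154] min [0.561 0.392 0.008] max [0.703 0.517 0.025]
side tab 72 mean [0.5311 0.2795 0.0958] med [0.5313 0.2787 0.0991] min [0.517 0.269 0.073] max [0.543 0.295 0.114]
   rect ((530.188720703125, 281.35137939453125), (18.68926239013672, 26.793100357055664), 49.58654022216797)
side start 51 mean [0.558  0.0061 0.0691] med [0.5578 0.0057 0.0699] min [ 0.545 -0.007  0.058] max [0.572 0.022 0.075]
side stop 51 mean [0.4916 0.0044 0.0695] med [0.4912 0.0027 0.0703] min [ 0.478 -0.007  0.062] max [0.504 0.021 0.074]
[[-0.     0.976  0.219]
 [ 0.002  0.219 -0.976]
 [-1.     0.    -0.002]]
```

{"op": "arm_command", "data": {
  "series": [
    {"dp": [0, 0.31, -0.39], "angular": [0, 0, 0], "gripper": 0},
    {"dp": [0, 0.31, -0.39], "angular": [0, 0, 0], "gripper": 0},
    {"dp": [0, 0.31, -0.39], "angular": [0, 0, 0], "gripper": 0},
    {"dp": [0, 0.31, -0.39], "angular": [0, 0, 0], "gripper": 0},
    {"dp": [0, 0.31, -0.39], "angular": [0, 0, 0], "gripper": 0},
    {"dp": [0, 0.31, -0.39], "angular": [0, 0, 0], "gripper": 0},
    {"dp": [0, 0.31, -0.39], "angular": [0, 0, 0], "gripper": 0},
    {"dp": [0, 0.31, -0.39], "angular": [0, 0, 0], "gripper": 0}
  ]
}}

```text
clock: 1.1
position: [0.339, -0.121, 0.2019]
ee_rot: [0.549, 0.447, 0.55, -0.443]
contact_force: [0.6, -0.1, 0.2]
width: 0.0001
```

{"op": "arm_command", "data": {
  "series": [
    {"dp": [0, 0.31, -0.39], "angular": [0, 0, 0], "gripper": 0},
    {"dp": [0, 0.31, -0.39], "angular": [0, 0, 0], "gripper": 0},
    {"dp": [0, 0.31, -0.39], "angular": [0, 0, 0], "gripper": 0},
    {"dp": [0, 0.31, -0.39], "angular": [0, 0, 0], "gripper": 0},
    {"dp": [0, 0.31, -0.39], "angular": [0, 0, 0], "gripper": 0},
    {"dp": [0, 0.31, -0.39], "angular": [0, 0, 0], "gripper": 0},
    {"dp": [0, 0.31, -0.39], "angular": [0, 0, 0], "gripper": 0},
    {"dp": [0, 0.31, -0.39], "angular": [0, 0, 0], "gripper": 0}
  ]
}}

```text
clock: 2.1
position: [0.5549, 0.323, 0.2022]
ee_rot: [0.552, 0.445, 0.549, -0.443]
contact_force: [1.3, -0.2, -0.6]
width: 0.0
```

{"op": "arm_command", "data": {
  "series": [
    {"dp": [0, 0, 0], "angular": [-0.1, 0, 0], "gripper": 0},
    {"dp": [0, 0, 0], "angular": [-0.1, 0, 0], "gripper": 0},
    {"dp": [0, 0, 0], "angular": [-0.1, 0, 0], "gripper": 0},
    {"dp": [0, 0, 0], "angular": [-0.1, 0, 0], "gripper": 0},
    {"dp": [0, 0, 0], "angular": [-0.02, 0, 0], "gripper": 0},
    {"dp": [0, 0, 0], "angular": [0, 0, 0], "gripper": 0},
    {"dp": [0, 0, 0], "angular": [0, 0, 0], "gripper": 0},
    {"dp": [0, 0, 0], "angular": [0, 0, 0], "gripper": 0}
  ]
}}

```text
clock: 3.1
position: [0.5545, 0.328, 0.1959]
ee_rot: [0.666, 0.233, 0.668, -0.236]
contact_force: [-0.3, -0.1, 0.5]
width: 0.0002
```

```bash
cat > st.py <<'E'
from h import *
from scipy.spatial.transform import Rotation as R
import sys
s=get_state(); M=R.from_quat(s["ee_rot"],scalar_first=True).as_matrix(); p=s["position"]
print(s["clock"],p.round(4),'F',s["contact_force"].round(1)); print(M.round(3),'yaw y',np.degrees(np.arctan2(M[1,1],M[0,1])).round(1))
for a in sys.argv[1:]:
    t=np.array(eval(a)); print(a,'units',(M.T@(t-p)/.12).round(3))
E
python3 st.py "(.554,.312,.2)" "(.554,.312,.085)"
python3 - <<'E'
from h import *
s=get_state();c=get_image("wrist");cv2.imwrite("pics/w1.png",c["image"])
from scipy.spatial.transform import Rotation as R
T=np.eye(4);T[:3,:3]=R.from_quat(s["ee_rot"],scalar_first=True).as_matrix();T[:3,3]=s["position"]
c=dict(c);c["view"]=np.linalg.inv(T@c.pop("mount"));np.savez("w1.npz",**c)
P=cloud(c);hsv=cv2.cvtColor(c["image"],cv2.COLOR_BGR2HSV).astype(int);H,S=hsv[...,0],hsv[...,1]
m=((H<8)|(H>172))&(S>150)&(P[...,2]>.1)&(P[...,2]<.118);q=P[m];print(len(q))
if len(q): print(q.mean(0),cv2.minAreaRect((q[:,:2]*1000).astype(np.float32)),'px',np.argwhere(m).mean(0))
E
```

```text
3.1 [0.5545 0.328  0.1959] F [-0.3 -0.1  0.5]
[[-0.004  0.625  0.781]
 [-0.003  0.781 -0.625]
 [-1.    -0.005 -0.002]] yaw y 51.3
(.554,.312,.2) units [-0.034 -0.107  0.08 ]
(.554,.312,.085) units [ 0.924 -0.102  0.082]
34
[0.53940406 0.28313471 0.11026997] ((539.4497680664062, 283.0979309082031), (4.685549736022949, 5.389066219329834), 52.76628875732422) px [258.02941176 298.94117647]
```

View pics/w1.png

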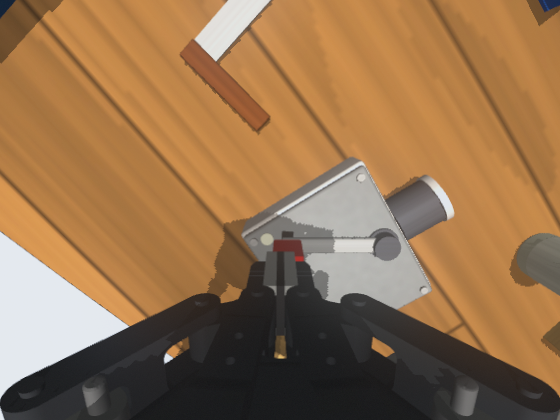

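The wrist view shows the tab at (288,250), partly hidden behind the fingers. The boss is at (387,243), the white dot at (267,240), and the lever lies along the tool's z, as planned. I'll measure the pivot here and then plan the descent.

```bash
python3 - <<'E'
from h import *
c=dict(np.load("w1.npz"));P=cloud(c)
V=cv2.cvtColor(c["image"],cv2.COLOR_BGR2GRAY)
m=np.zeros(V.shape,bool);m[225:265,365:410]=1;m&=(V<125)&(P[...,2]>.071)&(P[...,2]<.082);q=P[m]
print(len(q),q.mean(0),cv2.minEnclosingCircle((q[:,:2]*1000).astype(np.float32)))
m=np.zeros(V.shape,bool);m[225:262,310:365]=1;m&=(P[...,2]>.066)&(P[...,2]<.073);q=P[m]
print(len(q),q.mean(0),cv2.fitLine(q[:,:2].astype(np.float32),cv2.DIST_HUBER,0,.01,.01).ravel())
for v,u in((240,267),(250,288),(243,285)):print(P[v,u])
E
```

```text
545 [0.60686735 0.22469101 0.07606378] ((606.4112548828125, 223.413330078125), 13.452396392822266)
839 [0.56890975 0.25460989 0.06916289] [ 0.77653384 -0.6300755   0.56890976  0.25460988]
[0.51471831 0.30067028 0.06094672]
[0.53360786 0.29090212 0.09779557]
[0.53156411 0.29235019 0.079782  ]
```

{"op": "arm_command", "data": {
  "series": [
    {"dp": [0.1, -0.04, 0.025], "angular": [0, 0, 0], "gripper": 0},
    {"dp": [0.2, -0.04, 0.025], "angular": [0, 0, 0], "gripper": 0},
    {"dp": [0.2, 0, 0], "angular": [0, 0, 0], "gripper": 0},
    {"dp": [0.2, 0, 0], "angular": [0, 0, 0], "gripper": 0},
    {"dp": [0.15, 0, 0], "angular": [0, 0, 0], "gripper": 0},
    {"dp": [0.04, 0, 0], "angular": [0, 0, 0], "gripper": 0},
    {"dp": [0, 0, 0], "angular": [0, 0, 0], "gripper": 0},
    {"dp": [0, 0, 0], "angular": [0, 0, 0], "gripper": 0}
  ]
}}

```text
clock: 4.15
position: [0.5514, 0.3131, 0.0833]
ee_rot: [0.666, 0.233, 0.668, -0.237]
contact_force: [0.5, 0.0, 0.0]
width: 0.0001
```

```bash
python3 st.py "(.541,.302,.083)"
```

```text
4.15 [0.5514 0.3131 0.0833] F [0.5 0.  0. ]
[[-0.006  0.627  0.779]
 [-0.005  0.779 -0.627]
 [-1.    -0.007 -0.001]] yaw y 51.2
(.541,.302,.083) units [ 0.004 -0.126 -0.01 ]
```

{"op": "arm_command", "data": {
  "series": [
    {"dp": [0, -0.06, -0.005], "angular": [0, 0, 0], "gripper": 0},
    {"dp": [0, -0.06, -0.005], "angular": [0, 0, 0], "gripper": 0},
    {"dp": [0, -0.085, -0.01], "angular": [-0.064, 0, 0], "gripper": 0},
    {"dp": [0, -0.085, -0.01], "angular": [-0.064, 0, 0], "gripper": 0},
    {"dp": [0, -0.085, -0.01], "angular": [-0.064, 0, 0], "gripper": 0},
    {"dp": [0, -0.085, -0.01], "angular": [-0.064, 0, 0], "gripper": 0},
    {"dp": [0, -0.085, -0.01], "angular": [-0.064, 0, 0], "gripper": 0},
    {"dp": [0, -0.085, -0.01], "angular": [-0.064, 0, 0], "gripper": 0}
  ]
}}

```text
clock: 5.15
position: [0.5082, 0.2474, 0.0879]
ee_rot: [0.707, 0.018, 0.707, -0.02]
contact_force: [0.1, -0.7, -0.7]
width: 0.0
```

```bash
cat >> st.py <<'E'
r=p[:2]-np.array([.6067,.224]); l=np.hypot(*r); b=np.degrees(np.arctan2(r[1],r[0]))%360
print('radius',l,'tool polar',b,'yaw-based theta',np.degrees(np.arctan2(M[1,1],M[0,1]))-51)
print('theta est from contact', b+np.degrees(np.arcsin(.018/l))-141, 'in tool: y,z of pivot',(-(M.T@np.append(r,0)))[1:].round(4))
E
python3 st.py
```

```text
5.15 [0.5082 0.2474 0.0879] F [ 0.1 -0.7 -0.7]
[[ 0.     0.053  0.999]
 [-0.003  0.999 -0.053]
 [-1.    -0.003  0.001]] yaw y 86.9
radius 0.10119988916005132 tool polar 166.64886382924882 yaw-based theta 35.9496897569241
theta est from contact 35.89433756475472 in tool: y,z of pivot [-0.0181  0.0996]
```

{"op": "arm_command", "data": {
  "series": [
    {"dp": [0.01, -0.085, -0.01], "angular": [-0.064, 0, 0], "gripper": 0},
    {"dp": [0.005, -0.085, -0.01], "angular": [-0.064, 0, 0], "gripper": 0},
    {"dp": [0.005, -0.085, -0.01], "angular": [-0.064, 0, 0], "gripper": 0},
    {"dp": [0.005, -0.085, -0.01], "angular": [-0.064, 0, 0], "gripper": 0},
    {"dp": [0.005, -0.085, -0.01], "angular": [-0.064, 0, 0], "gripper": 0},
    {"dp": [0, -0.05, -0.01], "angular": [-0.03, 0, 0], "gripper": 0},
    {"dp": [0, -0.02, 0], "angular": [0, 0, 0], "gripper": 0},
    {"dp": [0, 0, 0], "angular": [0, 0, 0], "gripper": 0}
  ]
}}

```text
clock: 6.15
position: [0.5105, 0.1842, 0.0882]
ee_rot: [0.686, -0.181, 0.682, 0.178]
contact_force: [0.1, -0.8, -0.1]
width: -0.0004
```

```bash
python3 st.py
```

```text
6.15 [0.5105 0.1842 0.0882] F [ 0.1 -0.8 -0.1]
[[ 0.005 -0.491  0.871]
 [-0.002  0.871  0.491]
 [-1.    -0.004  0.004]] yaw y 119.4
radius 0.10411892329866196 tool polar 202.4484498175418 yaw-based theta 68.4020096758905
theta est from contact 71.40371617660153 in tool: y,z of pivot [-0.0126  0.1034]
```

{"op": "arm_command", "data": {
  "series": [
    {"dp": [0, -0.03, 0], "angular": [0, 0, 0], "gripper": 0},
    {"dp": [0, -0.03, 0], "angular": [0, 0, 0], "gripper": 0},
    {"dp": [0, -0.03, 0], "angular": [0, 0, 0], "gripper": 0},
    {"dp": [0, 0, 0], "angular": [0, 0, 0], "gripper": 0},
    {"dp": [0, 0, 0], "angular": [0, 0, 0], "gripper": 0},
    {"dp": [0, 0, 0], "angular": [0, 0, 0], "gripper": 0},
    {"dp": [0, 0, 0], "angular": [0, 0, 0], "gripper": 0},
    {"dp": [0, 0, 0], "angular": [0, 0, 0], "gripper": 0}
  ]
}}

```text
clock: 7.15
position: [0.5159, 0.1748, 0.0882]
ee_rot: [0.686, -0.181, 0.682, 0.178]
contact_force: [-0.1, 0.1, 0.8]
width: 0.0001
```

```bash
python3 st.py; python3 - <<'E'
from h import *
c=get_image("top");cv2.imwrite("pics/top1.png",cv2.resize(c["image"][140:280,130:310],None,fx=4,fy=4,interpolation=cv2.INTER_CUBIC))
E
```

```text
7.15 [0.5159 0.1748 0.0882] F [-0.1  0.1  0.8]
[[ 0.005 -0.491  0.871]
 [-0.002  0.871  0.491]
 [-1.    -0.004  0.004]] yaw y 119.4
radius 0.1032921364714794 tool polar 208.42921959415727 yaw-based theta 68.39931965055631
theta est from contact 77.46499308376372 in tool: y,z of pivot [-0.0017  0.1033]
```

View pics/top1.png

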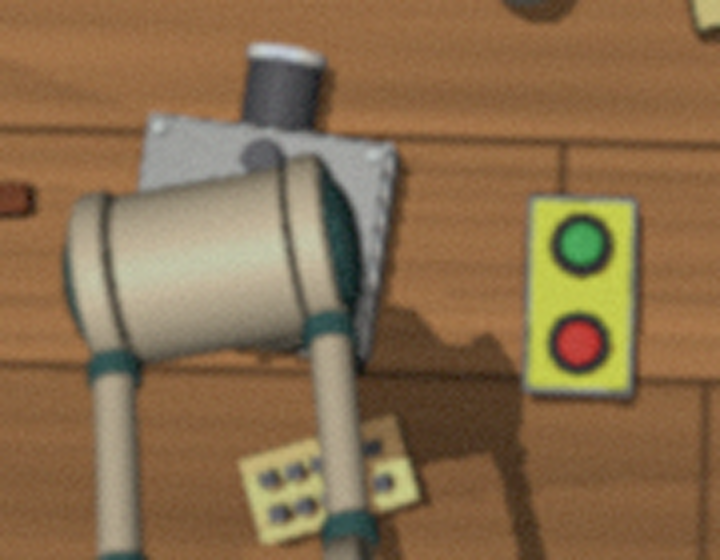

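The arm hides the gate in the top view, so I'll check from the side and wrist cameras.

```bash
python3 - <<'E'
from h import *
a=get_image("side")["image"][110:240,210:350]; b=get_image("wrist")["image"]
a=cv2.resize(a,(452,420),interpolation=cv2.INTER_CUBIC); b=b[150:420,150:450]; b=cv2.resize(b,(466//1,420))
cv2.imwrite("pics/s2.png",np.hstack([a,b])[:, :800] if a.shape[1]+b.shape[1]<=800 else cv2.resize(np.hstack([a,b]),(800,366)))
E
```

```text
(no output)
```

View pics/s2.png

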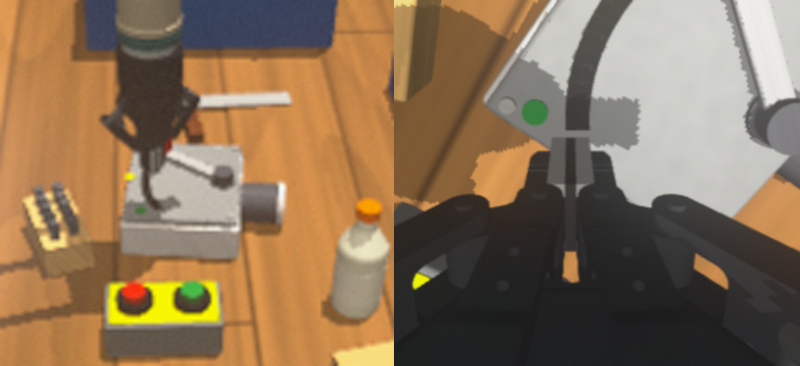

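The lever isn't at the stop. In the side view the red tab sits behind the fingers at about (165,145), and the wrist view shows the lever pointing back up past (740,0). I'll measure where it is.

```bash
cat >> h.py <<'E'
def wrist():
    from scipy.spatial.transform import Rotation as R
    s=get_state();c=dict(get_image("wrist"))
    T=np.eye(4);T[:3,:3]=R.from_quat(s["ee_rot"],scalar_first=True).as_matrix();T[:3,3]=s["position"]
    c["view"]=np.linalg.inv(T@c.pop("mount")); return c
def red(c,lo=.066,hi=.118):
    P=cloud(c);hsv=cv2.cvtColor(c["image"],cv2.COLOR_BGR2HSV).astype(int);H,S=hsv[...,0],hsv[...,1]
    m=((H<8)|(H>172))&(S>140)&(P[...,2]>lo)&(P[...,2]<hi)&(np.hypot(P[...,0]-.607,P[...,1]-.224)<.13)
    q=P[m]; return len(q), (q.mean(0).round(4),np.median(q,0).round(4),q.min(0).round(3),q.max(0).round(3)) if len(q) else None, np.argwhere(m).mean(0) if len(q) else None
def lever(c):
    P=cloud(c); rx,ry=P[...,0]-.6067,P[...,1]-.224; r=np.hypot(rx,ry)
    m=(r>.025)&(r<.078)&(P[...,2]>.066)&(P[...,2]<.074); a=np.degrees(np.arctan2(ry,rx))[m]%360
    return m.sum(), np.median(a)-141 if m.sum() else None, np.percentile(a,[10,90]) if m.sum() else None
E
python3 - <<'E'
from h import *
for n,c in(("side",get_image("side")),("top",get_image("top")),("wrist",wrist())):
    print(n,red(c),lever(c))
# tool points seen by the wrist camera: fingertip extents
c=wrist();cv2.imwrite("pics/w2.png",c["image"]);P=cloud(c); s=get_state()
from scipy.spatial.transform import Rotation as R
M=R.from_quat(s["ee_rot"],scalar_first=True).as_matrix(); L=(P-s["position"])@M
for a in np.arange(-.08,.011,.01):
    m=(L[...,0]>a)&(L[...,0]<a+.01)&(abs(L[...,2])<.05)&(abs(L[...,1])<.05)&(c["depth"]>0); q=L[m]
    if len(q): print(a.round(3),len(q),q.min(0).round(3),q.max(0).round(3))
E
```

```text
side (9, (array([0.5395, 0.2764, 0.0818]), array([0.5387, 0.2761, 0.0821]), array([0.535, 0.271, 0.075]), array([0.543, 0.284, 0.091])), array([161.11111111, 269.22222222])) (np.int64(38), np.float64(3.4917173440149725), array([132.45157575, 152.48570531]))
top (0, None, None) (np.int64(4), np.float64(28.88805681578441), array([ 78.22741858, 268.5942662 ]))
wrist (2106, (array([0.528 , 0.2856, 0.1086]), array([0.5277, 0.2858, 0.1086]), array([0.514, 0.272, 0.105]), array([0.542, 0.299, 0.112])), array([ 75.37749288, 428.07359924])) (np.int64(2309), np.float64(2.141800490844048), array([135.98175586, 150.59832194]))
-0.08 3480 [-0.08  -0.012 -0.037] [-0.07   0.015  0.036]
-0.07 1024 [-0.07  -0.011 -0.022] [-0.06   0.014  0.021]
-0.06 594 [-0.06   0.006 -0.014] [-0.05   0.012  0.013]
-0.05 608 [-0.05   0.006 -0.014] [-0.04   0.012  0.013]
-0.04 418 [-0.04   0.006 -0.014] [-0.03   0.012  0.013]
-0.03 17 [-0.03   0.011 -0.007] [-0.029  0.011  0.006]
```

```bash
python3 - <<'E'
from h import *
from scipy.spatial.transform import Rotation as R
c=wrist();s=get_state();M=R.from_quat(s["ee_rot"],scalar_first=True).as_matrix()
im=c["image"].copy()
def proj(L):
    p=c["view"]@np.append(s["position"]+M@np.array(L),1); x=np.array([p[0],-p[1]])/-p[2]; x=x*(1+c["k1"]*(x@x))
    return c["mtx"][0,0]*x[0]+c["mtx"][0,2],c["mtx"][1,1]*x[1]+c["mtx"][1,2],-p[2]
P=cloud(c);L=(P-s["position"])@M
for x in(-.06,-.045,-.03,-.02,-.01,0):
    u,v,d=proj((x,.011,0));print(x,round(u),round(v),round(d,3),'depth seen',c["depth"][round(v),round(u)].round(3)); cv2.circle(im,(round(u),round(v)),2,(0,0,255) if x else (0,255,0),-1)
for v in range(235,300,5): print(v,c["depth"][v,268].round(3),L[v,268].round(3),end=' | ')
cv2.imwrite("pics/w3.png",cv2.resize(im[180:380,180:380],(600,600)))
E
```

```text
-0.06 282 281 0.12 depth seen 0.119
-0.045 282 265 0.134 depth seen 0.135
-0.03 281 251 0.149 depth seen 0.149
-0.02 281 244 0.158 depth seen 0.21
-0.01 281 237 0.168 depth seen 0.21
0 281 231 0.178 depth seen 0.207
235 0.208 [ 0.028 -0.001 -0.009] | 240 0.21 [ 0.029 -0.005 -0.009] | 245 0.211 [ 0.029 -0.009 -0.009] | 250 0.213 [ 0.03  -0.013 -0.009] | 255 0.144 [-0.035  0.011 -0.006] | 260 0.138 [-0.041  0.011 -0.006] | 265 0.133 [-0.046  0.011 -0.006] | 270 0.128 [-0.051  0.011 -0.006] | 275 0.125 [-0.055  0.011 -0.005] | 280 0.121 [-0.059  0.011 -0.005] | 285 0.116 [-0.064  0.011 -0.005] | 290 0.112 [-0.068  0.012 -0.005] | 295 0.108 [-0.072  0.012 -0.005] |
```

View pics/w3.png

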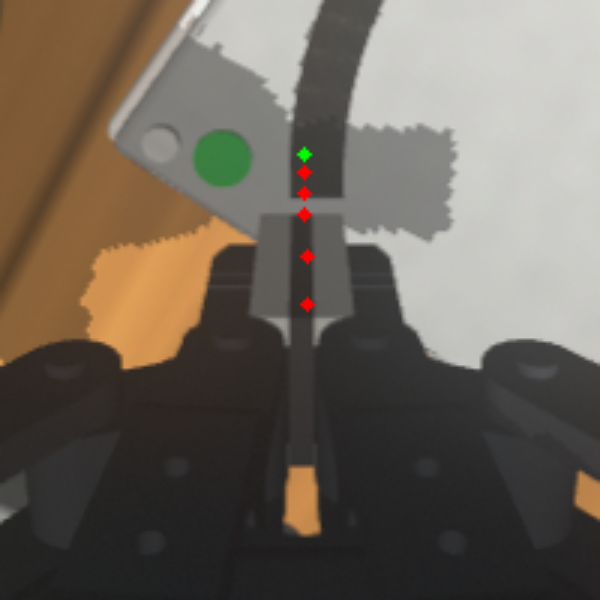

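The wrist depth shows the fingers ending 29 mm short of the reported TCP, at tool x = -0.029. That put the tip at about 0.117 m, so it swept just over the 0.110 m tab. The lever is still closed and nothing was touched. I'll use a tip offset of 29 mm from here: go back and redo the push with the TCP at about 0.06.

{"op": "arm_command", "data": {
  "series": [
    {"dp": [-0.25, 0, 0], "angular": [0, 0, 0], "gripper": 0},
    {"dp": [0, 0.29, 0.28], "angular": [0, 0, 0], "gripper": 0},
    {"dp": [0, 0.29, 0.28], "angular": [0, 0, 0], "gripper": 0},
    {"dp": [0, 0.29, 0.28], "angular": [0, 0, 0], "gripper": 0},
    {"dp": [0, 0, 0], "angular": [0.11, 0, 0], "gripper": 0},
    {"dp": [0, 0, 0], "angular": [0.11, 0, 0], "gripper": 0},
    {"dp": [0, 0, 0], "angular": [0.11, 0, 0], "gripper": 0},
    {"dp": [0, 0, 0], "angular": [0.11, 0, 0], "gripper": 0}
  ]
}}

```text
clock: 8.55
position: [0.554, 0.3201, 0.1183]
ee_rot: [0.706, 0.071, 0.702, -0.071]
contact_force: [-0.8, -0.5, -0.2]
width: -0.0
```

{"op": "arm_command", "data": {
  "series": [
    {"dp": [0, 0, 0], "angular": [0.11, 0, 0], "gripper": 0},
    {"dp": [0, 0, 0], "angular": [0.11, 0, 0], "gripper": 0},
    {"dp": [0, 0, 0], "angular": [0.1, 0, 0], "gripper": 0},
    {"dp": [0, 0, 0], "angular": [0, 0, 0], "gripper": 0},
    {"dp": [0, 0, 0], "angular": [0, 0, 0], "gripper": 0},
    {"dp": [0, 0, 0], "angular": [0, 0, 0], "gripper": 0},
    {"dp": [0, 0, 0], "angular": [0, 0, 0], "gripper": 0},
    {"dp": [0, 0, 0], "angular": [0, 0, 0], "gripper": 0}
  ]
}}

```text
clock: 9.55
position: [0.5538, 0.3201, 0.1176]
ee_rot: [0.664, 0.247, 0.661, -0.247]
contact_force: [0.3, 0.3, 0.2]
width: 0.0001
```

```bash
python3 st.py "(.553,.3145,.06)"
```

```text
9.55 [0.5538 0.3201 0.1176] F [0.3 0.3 0.2]
[[ 0.004  0.655  0.756]
 [-0.002  0.756 -0.655]
 [-1.     0.001  0.005]] yaw y 49.1
(.553,.3145,.06) units [ 0.48  -0.04   0.023]
radius 0.10970136772053665 tool polar 118.85995729563912 yaw-based theta -1.926525512943229
theta est from contact -12.696143054105647 in tool: y,z of pivot [-0.0379  0.1029]
```

{"op": "arm_command", "data": {
  "series": [
    {"dp": [0.12, 0, 0.02], "angular": [-0.02, 0, 0], "gripper": 0},
    {"dp": [0.12, 0, 0], "angular": [0, 0, 0], "gripper": 0},
    {"dp": [0.12, 0, 0], "angular": [0, 0, 0], "gripper": 0},
    {"dp": [0.11, 0, 0], "angular": [0, 0, 0], "gripper": 0},
    {"dp": [0, 0, 0], "angular": [0, 0, 0], "gripper": 0},
    {"dp": [0, -0.06, 0], "angular": [0, 0, 0], "gripper": 0},
    {"dp": [0, -0.06, 0], "angular": [0, 0, 0], "gripper": 0},
    {"dp": [0, -0.06, 0], "angular": [0, 0, 0], "gripper": 0}
  ]
}}

```text
clock: 10.55
position: [0.5411, 0.3003, 0.0563]
ee_rot: [0.668, 0.235, 0.665, -0.236]
contact_force: [-0.4, -0.5, -0.3]
width: 0.0002
```

```bash
python3 st.py
```

```text
10.55 [0.5411 0.3003 0.0563] F [-0.4 -0.5 -0.3]
[[ 0.003  0.629  0.778]
 [-0.003  0.778 -0.629]
 [-1.    -0.001  0.004]] yaw y 51.0
radius 0.1005648543901251 tool polar 130.6882065685421 yaw-based theta 0.042942325734898645
theta est from contact -0.000917547946897912 in tool: y,z of pivot [-0.0181  0.0989]
```

{"op": "arm_command", "data": {
  "series": [
    {"dp": [0, -0.085, -0.01], "angular": [-0.064, 0, 0], "gripper": 0},
    {"dp": [0, -0.085, -0.01], "angular": [-0.064, 0, 0], "gripper": 0},
    {"dp": [0, -0.085, -0.01], "angular": [-0.064, 0, 0], "gripper": 0},
    {"dp": [0, -0.085, -0.01], "angular": [-0.064, 0, 0], "gripper": 0},
    {"dp": [0, -0.085, -0.01], "angular": [-0.064, 0, 0], "gripper": 0},
    {"dp": [0, -0.085, -0.01], "angular": [-0.064, 0, 0], "gripper": 0},
    {"dp": [0, -0.085, -0.01], "angular": [-0.064, 0, 0], "gripper": 0},
    {"dp": [0, 0, 0], "angular": [0, 0, 0], "gripper": 0}
  ]
}}

```text
clock: 11.55
position: [0.5096, 0.2507, 0.0592]
ee_rot: [0.713, -0.002, 0.7, 0.024]
contact_force: [0.3, 0.3, -1.0]
width: 0.0002
```

```bash
python3 st.py; python3 -c "
from h import *
c=wrist(); print(red(c),lever(c)); print(red(get_image('side')))"
```

```text
11.55 [0.5096 0.2507 0.0592] F [ 0.3  0.3 -1. ]
[[ 0.018 -0.037  0.999]
 [ 0.03   0.999  0.037]
 [-0.999  0.029  0.019]] yaw y 92.1
radius 0.10073853374475601 tool polar 164.62464228228154 yaw-based theta 41.12775285685177
theta est from contact 33.917547683627106 in tool: y,z of pivot [-0.0303  0.0961]
(51, (array([0.5092, 0.2253, 0.1074]), array([0.5093, 0.2253, 0.1074]), array([0.507, 0.223, 0.106]), array([0.511, 0.228, 0.109])), array([338.68627451, 280.52941176])) (np.int64(1716), np.float64(31.503447720840427), array([166.80368438, 179.73597823]))
(81, (array([0.5084, 0.2265, 0.095 ]), array([0.5084, 0.2253, 0.0972]), array([0.497, 0.215, 0.069]), array([0.52 , 0.244, 0.112])), array([166.2962963 , 260.97530864]))
```

{"op": "arm_command", "data": {
  "series": [
    {"dp": [0, -0.085, -0.015], "angular": [-0.045, 0, 0], "gripper": 0},
    {"dp": [0, -0.085, -0.015], "angular": [-0.045, 0, 0], "gripper": 0},
    {"dp": [0, -0.085, -0.015], "angular": [-0.045, 0, 0], "gripper": 0},
    {"dp": [0, -0.085, -0.015], "angular": [-0.045, 0, 0], "gripper": 0},
    {"dp": [0, -0.085, -0.015], "angular": [-0.045, 0, 0], "gripper": 0},
    {"dp": [0, -0.085, -0.015], "angular": [-0.045, 0, 0], "gripper": 0},
    {"dp": [0, -0.085, -0.015], "angular": [-0.045, 0, 0], "gripper": 0},
    {"dp": [0, 0, 0], "angular": [0, 0, 0], "gripper": 0}
  ]
}}

```text
clock: 12.65
position: [0.5116, 0.1937, 0.06]
ee_rot: [0.692, -0.168, 0.671, 0.206]
contact_force: [0.5, -0.1, -0.6]
width: 0.0
```

```bash
python3 st.py; python3 -c "
from h import *
c=wrist(); print(red(c),lever(c)); print(red(get_image('side')))"
```

```text
12.65 [0.5116 0.1937 0.06  ] F [ 0.5 -0.1 -0.6]
[[ 0.015 -0.51   0.86 ]
 [ 0.06   0.859  0.509]
 [-0.998  0.044  0.043]] yaw y 120.7
radius 0.09984950453198145 tool polar 197.6694863496748 yaw-based theta 69.7067514061219
theta est from contact 67.05504901471267 in tool: y,z of pivot [-0.0225  0.0972]
(42, (array([0.5225, 0.1704, 0.1075]), array([0.5225, 0.1704, 0.1075]), array([0.521, 0.168, 0.106]), array([0.525, 0.172, 0.109])), array([338.0952381, 280.5      ])) (np.int64(2150), np.float64(66.58712095635252), array([200.89363059, 215.56080377]))
(86, (array([0.5198, 0.1697, 0.0957]), array([0.5209, 0.1692, 0.097 ]), array([0.507, 0.16 , 0.071]), array([0.532, 0.184, 0.112])), array([175.70930233, 264.58139535]))
```

{"op": "arm_command", "data": {
  "series": [
    {"dp": [0, -0.04, 0], "angular": [0, 0, 0], "gripper": 0},
    {"dp": [0, -0.04, 0], "angular": [0, 0, 0], "gripper": 0},
    {"dp": [0, -0.05, 0], "angular": [0, 0, 0], "gripper": 0},
    {"dp": [0, -0.05, 0], "angular": [0, 0, 0], "gripper": 0},
    {"dp": [0, -0.05, 0], "angular": [0, 0, 0], "gripper": 0},
    {"dp": [0, -0.05, 0], "angular": [0, 0, 0], "gripper": 0},
    {"dp": [0, -0.05, 0], "angular": [0, 0, 0], "gripper": 0},
    {"dp": [0, -0.05, 0], "angular": [0, 0, 0], "gripper": 0}
  ]
}}

```text
clock: 13.75
position: [0.51, 0.1961, 0.0611]
ee_rot: [0.685, -0.128, 0.68, 0.226]
contact_force: [-6.8, 17.4, 3.7]
width: 0.0
```

```bash
python3 st.py; python3 -c "
from h import *
c=wrist(); print(red(c),lever(c)); print(red(get_image('side')))"
```

```text
13.75 [0.51   0.1961 0.0611] F [-6.8 17.4  3.7]
[[-0.028 -0.485  0.874]
 [ 0.135  0.865  0.484]
 [-0.99   0.132  0.041]] yaw y 119.3
radius 0.10063333961444676 tool polar 196.07237431617241 yaw-based theta 68.28760027711363
theta est from contact 65.37615655144035 in tool: y,z of pivot [-0.0228  0.098 ]
(33, (array([0.5219, 0.1697, 0.1073]), array([0.5218, 0.1698, 0.1073]), array([0.52 , 0.168, 0.106]), array([0.524, 0.171, 0.108])), array([337.57575758, 280.36363636])) (np.int64(2055), np.float64(66.31296436371451), array([200.99865319, 216.17824817]))
(86, (array([0.5198, 0.1694, 0.0959]), array([0.521 , 0.1691, 0.0971]), array([0.507, 0.159, 0.071]), array([0.532, 0.183, 0.114])), array([175.70930233, 264.58139535]))
```

It's firmly on the stop, with an 18 N reaction. I'll back off and lift.

{"op": "arm_command", "data": {
  "series": [
    {"dp": [0, 0.12, 0], "angular": [0, 0, 0], "gripper": 0},
    {"dp": [0, 0.12, 0], "angular": [0, 0, 0], "gripper": 0},
    {"dp": [-0.3, 0, 0], "angular": [0, 0, 0], "gripper": 0},
    {"dp": [-0.3, 0, 0], "angular": [0, 0, 0], "gripper": 0},
    {"dp": [-0.3, 0, 0], "angular": [0, 0, 0], "gripper": 0},
    {"dp": [-0.2, 0, 0], "angular": [0, 0, 0], "gripper": 0},
    {"dp": [0, 0, 0], "angular": [0, 0, 0], "gripper": 0},
    {"dp": [0, 0, 0], "angular": [0, 0, 0], "gripper": 0}
  ]
}}

```text
clock: 14.85
position: [0.498, 0.201, 0.1985]
ee_rot: [0.685, -0.133, 0.681, 0.223]
contact_force: [0.2, 0.9, 0.1]
width: 0.0001
```

```bash
cat >> st.py <<'E'
yaw=np.arctan2(M[1,1],M[0,1]); y=np.array([np.cos(yaw),np.sin(yaw),0]);x=np.array([0,0,-1.]);D=np.stack([x,y,np.cross(x,y)],1)
print('level ang units',(R.from_matrix(M.T@D).as_rotvec()/(np.pi/2)).round(3))
E
python3 st.py "(.557,.007,.14)"; python3 -c "
from h import *
c=wrist(); print(red(c),lever(c)); print(red(get_image('side')))"
```

```text
14.85 [0.498  0.201  0.1985] F [0.2 0.9 0.1]
[[-0.027 -0.486  0.873]
 [ 0.124  0.865  0.486]
 [-0.992  0.122  0.037]] yaw y 119.3
(.557,.007,.14) units [ 0.27  -1.697 -0.374]
radius 0.11107556126594732 tool polar 191.97153594726618 yaw-based theta 68.33448490502434
theta est from contact 60.29754888927576 in tool: y,z of pivot [-0.0329  0.1061]
level ang units [-0.001  0.024 -0.078]
(49, (array([0.5211, 0.1804, 0.1056]), array([0.5267, 0.1818, 0.1098]), array([0.505, 0.174, 0.085]), array([0.531, 0.186, 0.111])), array([253.36734694, 288.6122449 ])) (np.int64(812), np.float64(67.96019291102652), array([201.76796428, 216.75779189]))
(83, (array([0.52  , 0.1696, 0.0944]), array([0.521 , 0.1694, 0.0967]), array([0.507, 0.161, 0.069]), array([0.532, 0.184, 0.113])), array([176.03614458, 264.63855422]))
```

{"op": "arm_command", "data": {
  "series": [
    {"dp": [0, 0, 0], "angular": [0, 0.024, -0.078], "gripper": 0},
    {"dp": [0, 0, 0], "angular": [0, 0, 0], "gripper": 0},
    {"dp": [0, -0.33, -0.072], "angular": [0, 0, 0], "gripper": 0},
    {"dp": [0, -0.33, -0.072], "angular": [0, 0, 0], "gripper": 0},
    {"dp": [0, -0.33, -0.072], "angular": [0, 0, 0], "gripper": 0},
    {"dp": [0, -0.33, -0.072], "angular": [0, 0, 0], "gripper": 0},
    {"dp": [0, -0.33, -0.072], "angular": [0, 0, 0], "gripper": 0},
    {"dp": [0, 0, 0], "angular": [0, 0, 0], "gripper": 0}
  ]
}}

```text
clock: 15.95
position: [0.555, -0.0012, 0.1895]
ee_rot: [0.679, -0.178, 0.689, 0.18]
contact_force: [-0.9, -0.1, 0.3]
width: -0.0
```

```bash
python3 st.py "(.557,.007,.06)"; python3 - <<'E'
from h import *
c=get_image("top"); print('top',red(c),lever(c))
c=wrist(); cv2.imwrite("pics/w4.png",c["image"]); P=cloud(c); hsv=cv2.cvtColor(c["image"],cv2.COLOR_BGR2HSV).astype(int)
m=(hsv[...,0]>40)&(hsv[...,0]<85)&(hsv[...,1]>100)&(P[...,2]>.065)&(P[...,2]<.09)&(abs(P[...,0]-.557)<.03)&(abs(P[...,1]-.007)<.03); q=P[m]; print('green',len(q)); 
if len(q): print(q.mean(0),cv2.minEnclosingCircle((q[:,:2]*1000).astype(np.float32)))
E
```

```text
15.95 [ 0.555  -0.0012  0.1895] F [-0.9 -0.1  0.3]
[[-0.016 -0.49   0.872]
 [-0.     0.872  0.49 ]
 [-1.     0.008 -0.014]] yaw y 119.3
(.557,.007,.06) units [1.078 0.043 0.063]
radius 0.23107998992963133 tool polar 257.0627151690625 yaw-based theta 68.32912133675742
theta est from contact 120.53030165868824 in tool: y,z of pivot [0.171  0.1554]
level ang units [ 0.    -0.009 -0.005]
top (57, (array([0.5187, 0.1726, 0.1074]), array([0.5179, 0.1725, 0.1083]), array([0.507, 0.163, 0.087]), array([0.531, 0.183, 0.114])), array([212.57894737, 210.98245614])) (np.int64(107), np.float64(68.03716745954111), array([201.72181094, 217.9847044 ]))
green 612
[0.55587047 0.00841859 0.07109267] ((556.1190185546875, 8.200029373168945), 13.492260932922363)
```

View pics/w4.png

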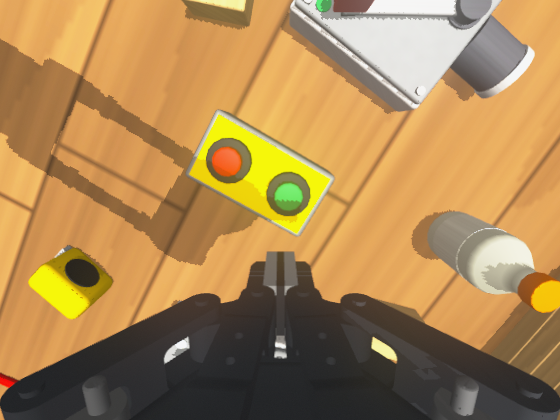

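Seen from the wrist, the tab now sits by the green dot at (324,4), and the top camera puts the lever at about 68°, so it is open. The green button is at (288,197), which gives (0.556, 0.008) with its top at 0.071. I'll descend to about 13 mm above it.

{"op": "arm_command", "data": {
  "series": [
    {"dp": [0, 0.06, 0.06], "angular": [0, -0.009, -0.005], "gripper": 0},
    {"dp": [0.22, 0, 0], "angular": [0, 0, 0], "gripper": 0},
    {"dp": [0.22, 0, 0], "angular": [0, 0, 0], "gripper": 0},
    {"dp": [0.22, 0, 0], "angular": [0, 0, 0], "gripper": 0},
    {"dp": [0.22, 0, 0], "angular": [0, 0, 0], "gripper": 0},
    {"dp": [0.14, 0, 0], "angular": [0, 0, 0], "gripper": 0},
    {"dp": [0, 0, 0], "angular": [0, 0, 0], "gripper": 0},
    {"dp": [0, 0, 0], "angular": [0, 0, 0], "gripper": 0}
  ]
}}

```text
clock: 17.05
position: [0.5549, 0.0256, 0.0655]
ee_rot: [0.685, -0.182, 0.68, 0.186]
contact_force: [0.7, 0.4, -0.2]
width: 0.0003
```

```bash
python3 st.py "(.556,.008,.042)"
```

```text
17.05 [0.5549 0.0256 0.0655] F [ 0.7  0.4 -0.2]
[[ 0.006 -0.503  0.864]
 [ 0.008  0.864  0.503]
 [-1.     0.004  0.009]] yaw y 120.2
(.556,.008,.042) units [ 0.195 -0.132 -0.067]
radius 0.20508042630684695 tool polar 255.3666118819068 yaw-based theta 69.21836125029905
theta est from contact 119.40196713940844 in tool: y,z of pivot [0.1454 0.1446]
level ang units [-0.     0.006 -0.002]
```

{"op": "arm_command", "data": {
  "series": [
    {"dp": [0, -0.08, -0.04], "angular": [0, 0, 0], "gripper": 0},
    {"dp": [0, -0.05, -0.025], "angular": [0, 0, 0], "gripper": 0},
    {"dp": [0, 0, 0], "angular": [0, 0, 0], "gripper": 0},
    {"dp": [0.05, 0, 0], "angular": [0, 0, 0], "gripper": 0},
    {"dp": [0.05, 0, 0], "angular": [0, 0, 0], "gripper": 0},
    {"dp": [0, 0, 0], "angular": [0, 0, 0], "gripper": 0},
    {"dp": [0, 0, 0], "angular": [0, 0, 0], "gripper": 0},
    {"dp": [0, 0, 0], "angular": [0, 0, 0], "gripper": 0}
  ]
}}

```text
clock: 18.05
position: [0.5575, 0.0071, 0.0546]
ee_rot: [0.687, -0.183, 0.679, 0.186]
contact_force: [-0.1, 0.0, -1.0]
width: -0.0001
```

```bash
python3 st.py "(.556,.008,.042)"
```

```text
18.05 [0.5575 0.0071 0.0546] F [-0.1  0.  -1. ]
[[ 0.01  -0.503  0.864]
 [ 0.008  0.864  0.503]
 [-1.     0.002  0.012]] yaw y 120.2
(.556,.008,.042) units [ 0.105  0.013 -0.008]
radius 0.22242101678701534 tool polar 257.23068827143055 yaw-based theta 69.21329878918917
theta est from contact 120.87257470239734 in tool: y,z of pivot [0.1627 0.1516]
level ang units [-0.     0.008 -0.001]
```

{"op": "arm_command", "data": {
  "series": [
    {"dp": [0.04, 0, 0], "angular": [0, 0, 0], "gripper": 0},
    {"dp": [0.04, 0, 0], "angular": [0, 0, 0], "gripper": 0},
    {"dp": [0.04, 0, 0], "angular": [0, 0, 0], "gripper": 0},
    {"dp": [0.05, 0, 0], "angular": [0, 0, 0], "gripper": 0},
    {"dp": [0.05, 0, 0], "angular": [0, 0, 0], "gripper": 0},
    {"dp": [0.05, 0, 0], "angular": [0, 0, 0], "gripper": 0},
    {"dp": [0.05, 0, 0], "angular": [0, 0, 0], "gripper": 0},
    {"dp": [0.05, 0, 0], "angular": [0, 0, 0], "gripper": 0}
  ]
}}

```text
clock: 19.05
position: [0.5586, 0.0071, 0.0388]
ee_rot: [0.69, -0.186, 0.675, 0.185]
contact_force: [-11.1, 0.7, 41.0]
width: 0.0001
```

```bash
python3 st.py "(.556,.008,.036)"
```

```text
19.05 [0.5586 0.0071 0.0388] F [-11.1   0.7  41. ]
[[ 0.021 -0.505  0.863]
 [ 0.004  0.863  0.506]
 [-1.    -0.007  0.02 ]] yaw y 120.4
(.556,.008,.036) units [ 0.023  0.017 -0.015]
radius 0.2221377266279543 tool polar 257.48375599351544 yaw-based theta 69.36455027055455
theta est from contact 121.13157518943228 in tool: y,z of pivot [0.1628 0.1512]
level ang units [0.    0.013 0.004]
```

```bash
python3 - <<'E'
from h import *
c0=dict(np.load("side0.npz")); c=get_image("side")
a=np.hstack([x["image"][190:245,235:305] for x in(c0,c)]);cv2.imwrite("pics/s5.png",cv2.resize(a,None,fx=5,fy=5,interpolation=cv2.INTER_CUBIC))
for x in(c0,c):
    P=cloud(x);h=cv2.cvtColor(x["image"],cv2.COLOR_BGR2HSV).astype(int)
    m=(h[...,0]>40)&(h[...,0]<85)&(h[...,1]>100);m[:200]=0;m[230:]=0;m[:,:265]=0;m[:,293:]=0
    print(m.sum(),np.percentile(P[m][:,2],[5,50,95]).round(4))
P=cloud(dict(np.load("top0.npz")));r=np.hypot(P[...,0]-.556,P[...,1]-.008)
for lo in range(0,30,3):
    m=(r>lo/1000)&(r<=(lo+3)/1000);print(lo,np.median(P[m][:,2]).round(4),end=' ')
E
```

```text
51 [0.0621 0.0699 0.0727]
16 [0.0609 0.0645 0.0719]
0 0.072 3 0.0701 6 0.0724 9 0.0707 12 0.0672 15 0.0608 18 0.0614 21 0.0515 24 0.0509 27 0.0499
```

View pics/s5.png

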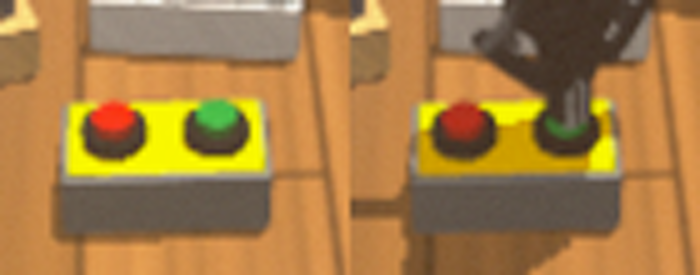

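On the left is the start state; on the right the fingertip is on the green cap at (567,125), pushed visibly down towards its collar. The red stop is untouched and still up. I'll lift straight up.

{"op": "arm_command", "data": {
  "series": [
    {"dp": [-0.1, 0, 0], "angular": [0, 0, 0], "gripper": 0},
    {"dp": [-0.25, 0, 0], "angular": [0, 0, 0], "gripper": 0},
    {"dp": [-0.3, 0, 0], "angular": [0, 0, 0], "gripper": 0},
    {"dp": [-0.3, 0, 0], "angular": [0, 0, 0], "gripper": 0},
    {"dp": [-0.3, 0, 0], "angular": [0, 0, 0], "gripper": 0},
    {"dp": [0, 0, 0], "angular": [0, 0, 0], "gripper": 0},
    {"dp": [0, 0, 0], "angular": [0, 0, 0], "gripper": 0},
    {"dp": [0, 0, 0], "angular": [0, 0, 0], "gripper": 0}
  ]
}}

```text
clock: 20.1
position: [0.5541, 0.0067, 0.1917]
ee_rot: [0.69, -0.185, 0.675, 0.185]
contact_force: [-0.1, -0.7, 0.1]
width: -0.0
```

```bash
python3 st.py | head -1; python3 - <<'E'
from h import *
c0=dict(np.load("side0.npz"));c=get_image("side")
for x in(c0,c):
    P=cloud(x);h=cv2.cvtColor(x["image"],cv2.COLOR_BGR2HSV).astype(int)
    m=(h[...,0]>40)&(h[...,0]<85)&(h[...,1]>100);m[:200]=0;m[230:]=0;m[:,:265]=0;m[:,293:]=0
    print('start cap',m.sum(),np.percentile(P[m][:,2],[5,50,95]).round(4))
    m=(h[...,0]>110)&(h[...,0]<125)&(h[...,1]>150)&(P[...,2]>.07)&(P[...,2]<.12);m[:,:270]=0;m[:,295:]=0;m[:245]=0;m[275:]=0
    print('blue tab',m.sum(),P[m].mean(0).round(3))
print(red(c)); t=get_image("top");print(lever(t));w=wrist()
P=cloud(w);h=cv2.cvtColor(w["image"],cv2.COLOR_BGR2HSV).astype(int);m=(h[...,0]>40)&(h[...,0]<85)&(h[...,1]>100)&(np.hypot(P[...,0]-.556,P[...,1]-.008)<.01);print('cap wrist',m.sum(),np.median(P[m][:,2]) if m.any() else None)
cv2.imwrite("pics/fin.png",np.vstack([np.hstack([c0["image"][90:390,170:370],c["image"][90:390,170:370]])]))
E
```

```text
20.1 [0.5541 0.0067 0.1917] F [-0.1 -0.7  0.1]
start cap 51 [0.0621 0.0699 0.0727]
blue tab 13 [ 0.559 -0.214  0.108]
start cap 48 [0.066  0.0706 0.0735]
blue tab 19 [ 0.555 -0.213  0.108]
(83, (array([0.5199, 0.1692, 0.0948]), array([0.521 , 0.1686, 0.0955]), array([0.507, 0.16 , 0.066]), array([0.532, 0.183, 0.113])), array([176.01204819, 264.62650602]))
(np.int64(110), np.float64(69.39909470265161), array([201.12231439, 218.74049257]))
cap wrist 340 0.07129640830115982
```

View pics/fin.png

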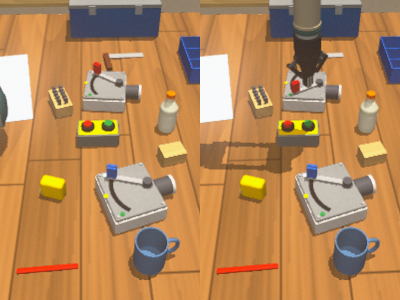

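Before (left) and after (right): the red tab has moved to the open end at (293,85), the start cap is up again at (308,125), the blue lever is still closed, and the visible loose items haven't moved. I'll hand in.

```bash
python3 -c "
from rig import sign_off
print(sign_off())"
```

```text
the job is handed in; nothing more can be done
None
```

I pushed the red lever past the half-open notch to its fully open stop using the side of the closed fingers. Then I pressed the green start button and lifted clear, and the job was handed in at about 20 s of the 46 s allowed.

**What went wrong first:** my first push passed just over the tab without touching it. The wrist depth image showed the fingers ending about 29 mm short of the reported TCP, which disagrees with the description. I went back, lowered the tool to allow for that, and repeated the push.

**Last checks:**
- **Red lever:** it pushed back with about 18 N at the stop. Images from above put it at 68–69° (about 1.2 rad), and it stayed there after I backed off. Readings while the finger was still in contact were slightly lower, at 65–67°.
- **Start button:** the finger force reached 41 N against the 5 N needed, and the side image showed the cap pushed down. Its top went from 0.070 to about 0.0645 m and came back to 0.071 m. The tool's own height suggested only about 3 mm of travel, which is within the uncertainty of the 29 mm offset.
- **Everything else:** the stop button is up and the blue lever is still closed. The visible loose items look unmoved by eye; the try square was partly hidden behind the arm in the final picture. The tool was clear, with no contact force.

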